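# Pin back the sprung belt tensioner

## Task

The belt drive on the bench is open for a new belt. Take the locking pin out of the tube rack, put it into the bushing of the sprung tensioner arm, turn the arm back against its spring until the pin finds the lock hole in the plate under it, and press the pin fully home so that it alone holds the arm back. Feel for the hole gently: never force the pin, do not let the arm snap back, and leave the other things where they are.

Things in the scene. Friction and masses are not known exactly. Their poses are not given: they have to be found in the camera images.
- locking_pin: The locking pin, about 0.06 kg: round knurled black head 18 mm across and 30 mm tall on a steel shank 10 mm across and 38 mm long, its last 4 mm tapering to 6 mm. Origin on the axis at the shoulder (underside of the head), z along the axis to the head: head 0 to +30 mm, tip at -38 mm. It starts upright in a 12 mm hole of the rack, shoulder on the rack's top; lifts straight out.
- axle_pin: Another pin standing in the rack, not wanted: all steel, low hexagonal head 15 mm wide and 9 mm tall, shank 26 mm long. Origin on its axis at the underside of the head, z up. Bystander.
- rack: Blue tube rack, 84 x 192 x 50 mm, loose, 0.35 kg, a few small tubes near its ends. Origin at the centre of its underside, long side along its y. The two pins stand in holes 39 mm either side of its middle along y, at x = 0 (which is which varies), shoulders on its top, 50 mm above the bench. Nearest tubes: 45 mm from a pin, along y; across the rack nothing stands beside a pin.
- drive: Open belt drive, fixed: grey housing 180 mm (its x) by 240 mm (its y), dark steel deck at height 40 mm. Origin at the centre of its underside. On the deck, in its frame: driven pulley of radius 37 mm at (35, 85) mm, motor pulley of radius 17 mm at (45, -85) mm, both up to height 72 mm; tensioner pivot at (-45, -65) mm, up to 79 mm. Nothing on it is higher than 81 mm.
- pivot (a point): Point on the upright axis about which the tensioner arm turns, 81 mm above the bench.
- bush_mouth (a point): Centre of the upper mouth of the bushing at the end of the tensioner arm, 90 mm from the pivot axis, 81 mm above the bench; moves with the arm. Dark steel ring, outer diameter 25 mm, upright bore 11.2 mm, 22 mm long. A sprung ball in the bore grips the shank: the pin does not fall by its weight but needs a push of 2 to 4 N, up to 12 N while the spring load bears on it.
- bush_foot (a point): Centre of the lower end of the bore, 59 mm above the bench. 3 mm below it is the flat top of a steel quadrant plate (height 56 mm, radii 75 to 105 mm about the pivot, under the arm's whole travel). A pin in the bushing stands on it with its shoulder 13 mm above the mouth; only over the lock hole in the plate can it go down until the shoulder meets the mouth.
- tensioner (a joint): Angle of the arm, rad: 0 at rest, growing anticlockwise seen from above, against its spring (at the bushing 2.2 N at rest, some 4 N at the lock hole), to a stop at 0.95. The lock hole, 12 mm wide, 1 mm bevel, 16 mm deep, lies in the plate at the bushing's radius. The plate is adjustable: the hole is somewhere from 0.50 to 0.75 rad, seen but not measured; find it by feel.
- timer: White bench timer, 66 x 66 x 19 mm, lying behind; bystander. Origin at the centre of its underside.
- marker: Marker pen, 135 mm long (its y), 13 mm thick, lying on the right; bystander. Origin at the centre of its underside.

How it is judged:
By the outcome, as a careful person would: the job done as asked, in the order asked, and still so for the second after the job is handed in, with the robot touching nothing.
It also fails if it takes over 64 s, if anything falls off the work surface, if the arm or the gripper's body presses on something with over 40 N, if the wrist force passes 120 N, or if a joint passes its speed limit or range.

## Robot

A 6-joint arm with a two-finger parallel gripper is mounted at the origin on a cart in front of the work surface, level with it; the furniture and walls round the work are solid. World frame = base frame: x ahead of the robot, y to its left, z up, the work surface at z = 0. Lengths are in mm, angles in degrees, forces in N, time in s.
With the tool pointing down it reaches from about 350 to 850 mm from the base axis. Payload 8.1 kg.
Tool frame: the origin (TCP) lies midway between the tips of the shut fingers; the grasp point (between the pads) lies 19 mm behind it (r.pinch_z is the distance from the TCP to the grasp point, in mm); z points along the fingers, y is the line along which they close (so a half turn about z gives the same grasp; the last joint's range is limited). The gripper opens to 85 mm and grips with 20 to 120 N. Pads are 22 mm wide; open, the fingers measure 114 mm over their backs; the gripper's body (76 mm by 85 mm) begins 54 mm behind the grasp point. The pads swing forward as they close: fully open they stand 13 mm farther back than shut.
Start: joints at [67.987, 7.471, 85.268, -0, 87.261, -4.893], TCP at [176.602, 573.426, 231.292] pointing down, gripper open.
Joint ranges: [-169.43, 169.43], [-51.17, 129.36], [1.28, 143.12], [-76.62, 256.62], [0, 156.53], [-152.29, 152.29]. Speed limits (degrees/s): [136.94, 136.94, 159.86, 180, 180, 180].

## Interface

Orientations are given as [roll, pitch, yaw] about the fixed x, y, z axes, in that order (R = Rz(yaw) Ry(pitch) Rx(roll)).
In Python, from bench import sensors, optics, job, r gives the robot as it stands.
- The arm moves only by the tool play_rows, never from a script. Its argument "motion" is a list that holds one entry, the list of rows, each a list of 6 numbers: the shift along the tool's x, y, z in cm, then the turn, a rotation vector about the tool's x, y, z in degrees. In form: [[[x, y, z, ax, ay, az], ...]]. A call has 1 to 5 rows; each row is the pose to reach, as a shift and turn from the pose commanded when the call began, along the tool's axes at that moment; what a row does not reach only later rows make up. A row lasts 1/10 s, in which the tool goes at most 50 mm and 8.59 degrees, less where a joint would pass 70% of its speed; a pose out of reach is approached as far as the arm can. A call with a gripper value outside its range is refused whole. "jaw" is the opening, from 0 (shut) to 1 (fully open), set as the call begins (left out, the last holds). The fingers move at their own pace and stop on an object; "squeeze" is the grip in N (left out, the last holds). Time passes only in rows, so rows that repeat a pose let the fingers close. It gives the time, the measured TCP pose, the force, the opening and the grip force at its end, in the units of the state.
- sensors.sense(): the state, without advancing time (a new reading comes with each control period).
- optics.snapshot(name): name is "scene" or "side" or "wrist"; returns a dict with "pixels" (384x512x3 uint8, red, green, blue), "mtx" (3x3 intrinsics, pixels), "R" (3x3) and "t" (3): a world point X has camera coordinates R X + t; the wrist camera has in their place "T_tool_cam" (4x4, takes a point from camera to tool coordinates, whose origin is the TCP and whose axes are the flange's). Camera axes: x right, y down, z forward; pixel columns grow to the right and rows downward; lengths in mm; the calibration is good to about 2 mm. A picture is of the moment at which its call begins: read the wrist's pose just before it. There is no depth.
- job.hand_in(): hands the job in; it is judged then, once.
The state is a dict: "time": time; "joint_pos": joint angles; "qd": joint speeds; "joint_efforts": joint torques, N m; "tool_pos": TCP position; "tcp_rot": TCP orientation; "ft_force": force on the tool from outside, world axes, zero at the start; "wrist_torque": the same for the moment, N m; "finger_gap": finger opening in mm; "grip_force": force on a finger pad.
Only numpy, scipy, OpenCV 4.12 (cv2) and the standard library are available. Lean on these libraries where they do the work, as an engineer would, in place of code of your own. Each camera call takes 0.05 s, during which the arm holds its last target. There are 200 camera calls.

## Working session

There is one attempt and no reset: what is moved stays moved. The work goes in short steps, Python scripts to look and compute and a tool call to move; the robot and the scene stay as the last step left them, time stands still between calls to the robot, and variables do not carry over. Pictures are saved under pics/ and viewed, at most 10 in all, crops included, and the job is handed in when it is done.

Besides the shell and the picture viewer there is one more tool, called after "Call:" by a JSON object that holds its "fn" and its "kwargs", one argument or row to a line. play_rows: Moves the arm, as the interface text tells. Its arguments: {"type":"object","properties":{"motion":{"type":"array","items":{"type":"array","items":{"type":"array","items":{"type":"number"}}}},"jaw":{"type":"number"},"squeeze":{"type":"number"}},"required":["motion"]}

```bash
ls; mkdir -p pics; python3 - <<'E'
from bench import sensors, optics, job, r
import cv2,numpy as np,pickle
s=sensors.sense();print({k:np.round(v,2) for k,v in s.items()}, r.pinch_z)
d={}
for n in("scene","side","wrist"):
    d[n]=optics.snapshot(n)
    if n!="wrist": print(n,d[n]["mtx"].tolist(),np.round(-np.array(d[n]["R"]).T@d[n]["t"]))
    else: print(np.round(d[n]["T_tool_cam"],3).tolist())
pickle.dump((s,d),open("first.pkl","wb"))
im=[cv2.cvtColor(d[n]["pixels"],cv2.COLOR_RGB2BGR) for n in("scene","side")]
cv2.imwrite("pics/a.png",cv2.resize(im[0],(800,600)));cv2.imwrite("pics/b.png",cv2.resize(im[1],(800,600)))
E
```

```text
pics
{'time': np.float64(0.0), 'joint_pos': array([67.99,  7.51, 85.33, -0.  , 87.26, -4.89]), 'qd': array([-0.02,  0.02,  0.01,  0.05,  0.  ,  0.02]), 'joint_efforts': array([ 0.000e+00, -5.694e+01, -5.006e+01, -0.000e+00,  1.000e-02,
        0.000e+00]), 'tool_pos': array([176.41, 572.93, 230.26]), 'tcp_rot': array([-1.7990e+02, -1.0000e-02,  1.6288e+02]), 'ft_force': array([-0.27, -0.07, -0.29]), 'wrist_torque': array([ 0.  , -0.03,  0.  ]), 'grip_force': np.float64(0.0), 'finger_gap': np.float64(85.46)} 18.700000000000003
scene [[473.26328210216633, 0.0, 247.09219171463644], [0.0, 473.26328210216633, 189.54581949482878], [0.0, 0.0, 1.0]] [  56. -835.  592.]
side [[442.49183274501587, 0.0, 254.27148369360592], [0.0, 442.49183274501587, 190.10360532537288], [0.0, 0.0, 1.0]] [462. 842. 628.]
[[0.001, -0.963, -0.269, 68.667], [1.0, 0.001, 0.001, -0.769], [-0.0, -0.269, 0.963, -142.433], [0.0, 0.0, 0.0, 1.0]]
```

View pics/a.png

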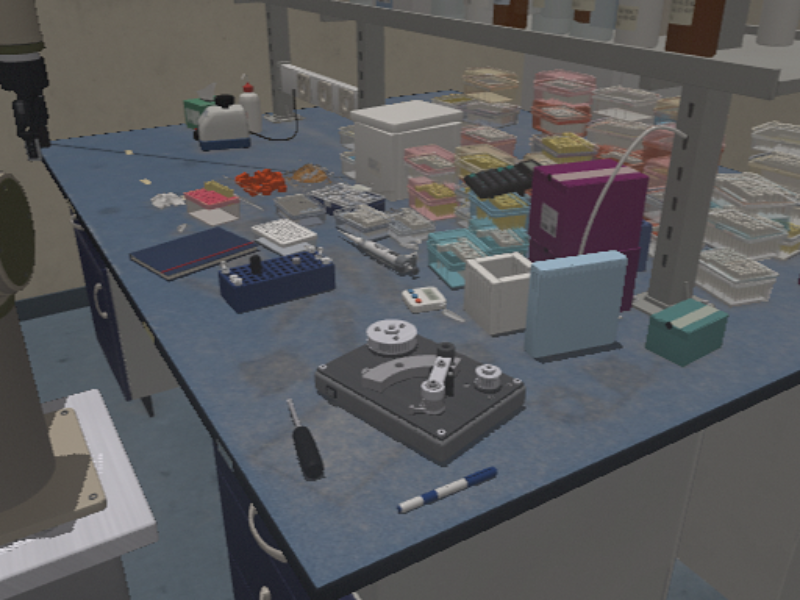

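View pics/b.png

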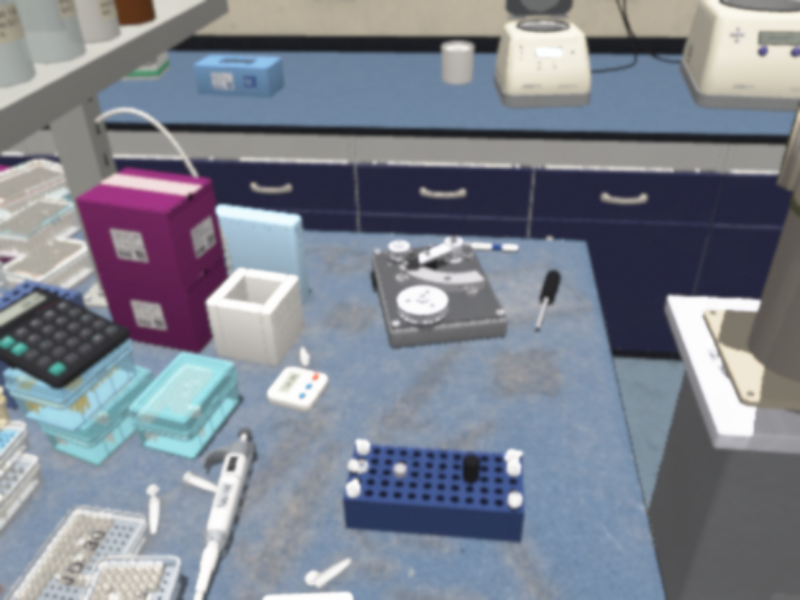

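Both views show the pin's black head at scene (255,265) and side (471,467), on the 800-pixel scale. The drive sits around scene (420,390). I'll zoom in on both.

```bash
cat > h.py <<'E'
import numpy as np,cv2,pickle
def ray(c,uv):
    R=np.array(c["R"]);t=np.array(c["t"]);d=R.T@np.linalg.inv(c["mtx"])@np.r_[uv,1]
    return -R.T@t,d/np.linalg.norm(d)
def atz(c,uv,z):
    o,d=ray(c,uv);return o+d*(z-o[2])/d[2]
def tri(c1,u1,c2,u2):
    o1,d1=ray(c1,u1);o2,d2=ray(c2,u2)
    s=np.linalg.lstsq(np.c_[d1,-d2],o2-o1,rcond=None)[0]
    a,b=o1+s[0]*d1,o2+s[1]*d2
    return (a+b)/2,np.linalg.norm(a-b)
def wcam(s,c):
    from scipy.spatial.transform import Rotation as Ro
    T=np.eye(4);T[:3,:3]=Ro.from_euler('xyz',s["tcp_rot"],degrees=True).as_matrix();T[:3,3]=s["tool_pos"]
    W=np.linalg.inv(T@np.array(c["T_tool_cam"]));return dict(mtx=c["mtx"],R=W[:3,:3],t=W[:3,3],pixels=c["pixels"])
E
python3 - <<'E'
from h import *
s,d=pickle.load(open("first.pkl","rb"))
a=d["scene"]["pixels"][195:305,195:345];b=d["side"]["pixels"][145:225,235:330]
a=cv2.resize(a,(800,587),interpolation=cv2.INTER_CUBIC);b=cv2.resize(b,(712,600),interpolation=cv2.INTER_CUBIC)
cv2.imwrite("pics/c.png",a[...,::-1]);cv2.imwrite("pics/d.png",b[...,::-1])
k=1/1.5625
print(tri(d["scene"],np.array([255,265])*k,d["side"],np.array([471,467])*k))
print("axle",atz(d["side"],np.array([400,468])*k,57))
for p in[(346,525),(522,535),(350,490),(522,495)]:print(atz(d["side"],np.array(p)*k,0 if p[1]>500 else 50))
print(atz(d["wrist"] if 0 else wcam(s,d["wrist"]),(256,192),0))
E
```

```text
(array([457.53127089, 310.04697465,  63.54756034]), np.float64(0.9789378147005082))
axle [534.32690161 313.21726396  57.        ]
[591.45168744 349.6971897    0.        ]
[398.6858045  343.31474459   0.        ]
[585.11733467 343.24719932  50.        ]
[402.12812467 331.74099973  50.        ]
[213.26018546 560.75383085   0.        ]
```

View pics/c.png

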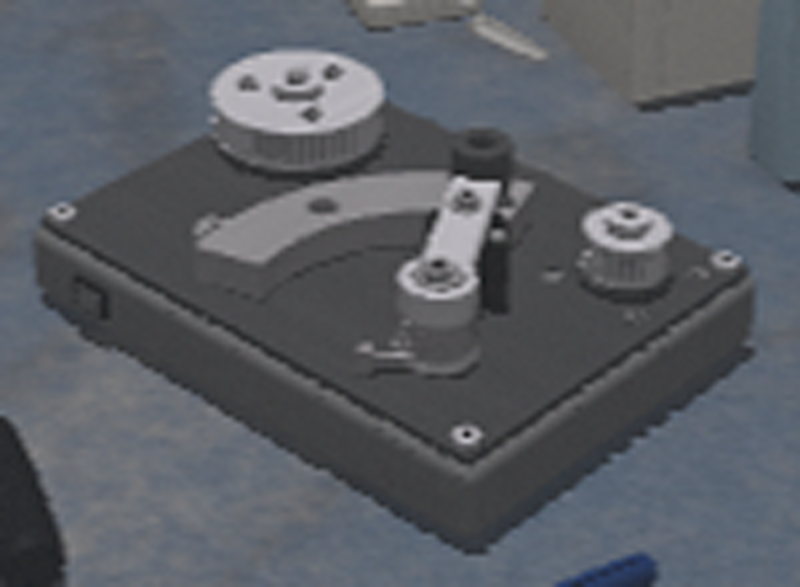

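View pics/d.png

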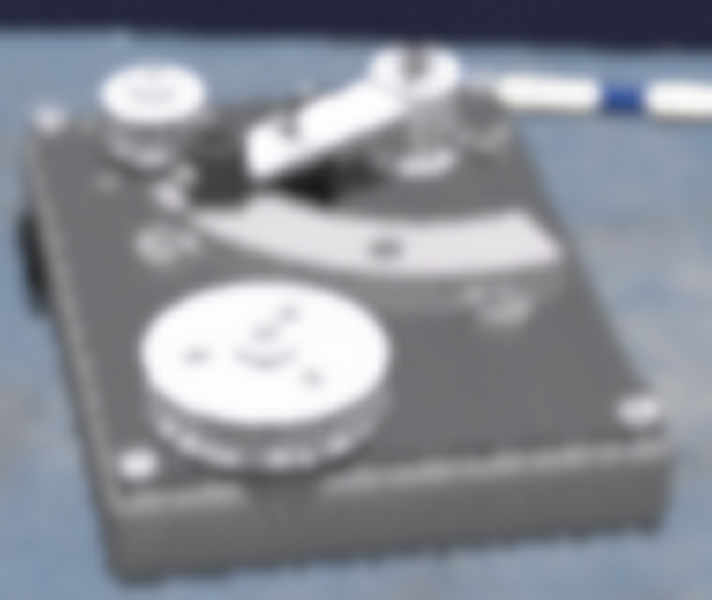

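The scene crop shows the bushing mouth at (483,137), the pivot at (436,270) and the lock hole at (323,206). The side crop shows the pivot at (415,62) and the hole at (386,248).

```bash
python3 - <<'E'
from h import *
s,d=pickle.load(open("first.pkl","rb"))
S=lambda u:np.array(u)/5.3333+195
B=lambda u:np.array(u)/7.494+np.array([235,145])
sc,si=d["scene"],d["side"]
f=lambda *a:[np.round(x,1) for x in a]
print("pivot",f(*tri(sc,S((436,270)),si,B((415,62)))),f(atz(sc,S((436,270)),80),atz(si,B((415,62)),80)))
print("bush",f(atz(sc,S((483,137)),81)))
print("hole",f(tri(sc,S((323,206)),si,B((386,248)))[0]),f(atz(sc,S((323,206)),56),atz(si,B((386,248)),56)))
print("driven",f(atz(sc,S((298,78)),72),atz(si,B((267,352)),72)))
print("motor",f(atz(sc,S((627,225)),72),atz(si,B((153,95)),72)))
P=(atz(sc,S((436,270)),80)+atz(si,B((415,62)),80))[:2]/2
H=(atz(sc,S((323,206)),56)+atz(si,B((386,248)),56))[:2]/2
D=(atz(sc,S((298,78)),72)+atz(si,B((267,352)),72))[:2]/2
M=(atz(sc,S((627,225)),72)+atz(si,B((153,95)),72))[:2]/2
# fit drive frame
A=np.array([[35,85],[45,-85],[-45,-65]]);W=np.array([D,M,P])
a=A-A.mean(0);w=W-W.mean(0)
th=np.arctan2((a[:,0]*w[:,1]-a[:,1]*w[:,0]).sum(),(a*w).sum());R=np.array([[np.cos(th),-np.sin(th)],[np.sin(th),np.cos(th)]])
print("drive th",np.degrees(th),"org",W.mean(0)-R@A.mean(0),"res",w-(a@R.T))
Pf=R@(A[2]-A.mean(0))+W.mean(0);bu=atz(sc,S((483,137)),81)[:2]
v=bu-Pf;h=H-Pf
print(Pf,"bush r",np.hypot(*v),np.degrees(np.arctan2(v[1],v[0])),"hole r",np.hypot(*h),np.degrees(np.arctan2(h[1],h[0])))
E
```

```text
pivot [array([ 502.1, -183.5,   76. ]), np.float64(2.5)] [array([ 500.2, -188.1,   80. ]), array([ 500.7, -174.8,   80. ])]
bush [array([ 569.3, -118.4,   81. ])]
hole [array([507.1, -94.1,  54.6])] [array([508.1, -95.4,  56. ]), array([505.4, -90.2,  56. ])]
driven [array([539.4, -23.8,  72. ]), array([ 5.367e+02, -5.000e-01,  7.200e+01])]
motor [array([ 587.4, -189.8,   72. ]), array([ 590.3, -158.5,   72. ])]
drive th 15.100755447899344 org [ 525.52838769 -104.69997844] res [[ 0.87118558  1.34657535]
 [-2.30036259  0.90572824]
 [ 1.42917701 -2.2523036 ]]
[ 499.01589437 -179.17875191] bush r 92.8993354266009 40.84534663543934 hole r 86.72165022864242 84.8934115225135
```

Call:
{"fn": "play_rows", "kwargs": {
  "motion": [
    [[-3,-1.45,0.4,0,0,-3],[-7,-3.4,1.0,0,0,-8],[-11,-5.4,1.6,0,0,-13],[-15,-7.3,2.2,0,0,-16],[-19,-9.3,2.8,0,0,-17.1]]
  ],
  "jaw": 1
}}

```text
time: 0.65
tool_pos: [331.7, 427.2, 202.8]
tcp_rot: [-180.0, -0.0, -179.9]
ft_force: [0.4, 0.8, -0.2]
finger_gap: 85.6
grip_force: 0.0
```

Call:
{"fn": "play_rows", "kwargs": {
  "motion": [
    [[-3,-2.8,0.5,0,0,0],[-6.2,-5.8,1.0,0,0,0],[-9.5,-8.8,1.6,0,0,0],[-12,-11.2,2.2,0,0,0],[-12.6,-11.8,2.3,0,0,0]]
  ]
}}

```text
time: 1.15
tool_pos: [458.5, 307.5, 179.0]
tcp_rot: [-179.9, -0.1, 179.8]
ft_force: [0.5, -0.3, -0.4]
finger_gap: 85.4
grip_force: 0.0
```

```bash
python3 - <<'E'
from h import *
from bench import sensors, optics
s=sensors.sense();c=optics.snapshot("wrist");pickle.dump((s,c),open("w1.pkl","wb"))
print(s["tool_pos"],s["tcp_rot"],c["mtx"][0])
cv2.imwrite("pics/e.png",cv2.resize(c["pixels"],(800,600),interpolation=cv2.INTER_CUBIC)[...,::-1])
E
```

```text
[458.47419785 307.53227953 179.0438325 ] [-1.79902756e+02 -5.28559594e-02  1.79782175e+02] [336.87956539   0.         255.84978843]
```

View pics/e.png

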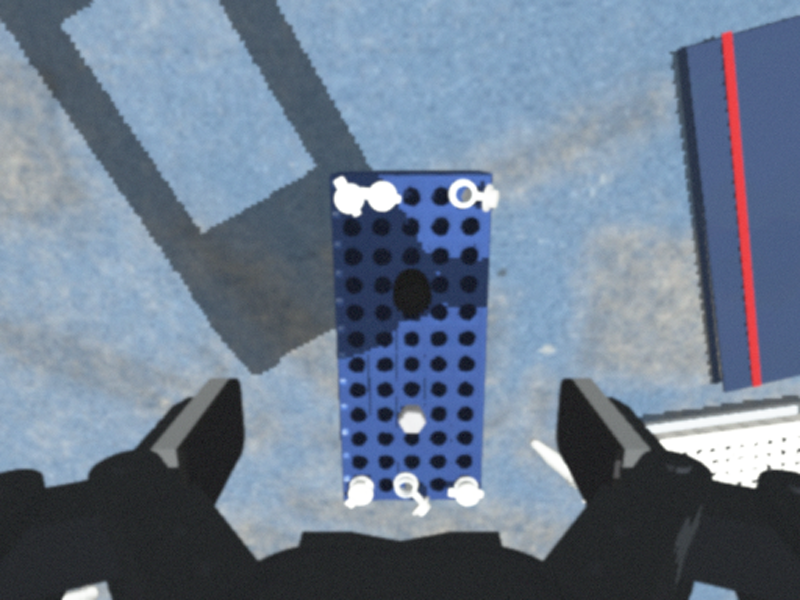

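The wrist view shows the black head at about (412,293), the axle pin at (412,420), and the rack's long side almost along world x.

```bash
python3 - <<'E'
from h import *
s,c=pickle.load(open("w1.pkl","rb"));w=wcam(s,c);k=1/1.5625
for u,z in[((412,299),80),((411.5,287),50),((412,420),59),((412,196),50),((412,485),50),((353,286),50),((470,284),50)]:print(u,np.round(atz(w,np.array(u)*k,z),1))
g=c["pixels"].astype(int).max(2);m=(g<32).astype(np.uint8)
n,l,st,ce=cv2.connectedComponentsWithStats(m[150:230,235:290])
print(st,ce+[235,150])
E
```

```text
(412, 299) [458.7 312.7  80. ]
(411.5, 287) [460.6 313.1  50. ]
(412, 420) [534.4 313.4  59. ]
(412, 196) [412.8 313.2  50. ]
(412, 485) [582.4 313.8  50. ]
(353, 286) [460.  281.9  50. ]
(470, 284) [459.  344.2  50. ]
[[   0    0   55   80 4087]
 [  18   23   22   28  313]] [[261.91583068 189.79691705]
 [263.09904153 185.62300319]]
```

Call:
{"fn": "play_rows", "kwargs": {
  "motion": [
    [[0.05,0.3,3,0,0,0],[0.1,0.55,7,0,0,0],[0.1,0.55,10,0,0,0],[0.1,0.55,12,0,0,0],[0.1,0.55,12.4,0,0,0]]
  ]
}}

```text
time: 1.7
tool_pos: [452.7, 315.9, 53.1]
tcp_rot: [-179.9, -0.3, -180.0]
ft_force: [0.7, -0.3, -0.1]
finger_gap: 85.5
grip_force: 0.0
```

Call:
{"fn": "play_rows", "kwargs": {
  "motion": [
    [[0,0,0,0,0,0],[0,0,0,0,0,0],[0,0,0,0,0,0],[0,0,0,0,0,0],[0,0,0,0,0,0]]
  ],
  "jaw": 0.3,
  "squeeze": 30
}}

```text
time: 2.2
tool_pos: [456.3, 316.3, 57.2]
tcp_rot: [180.0, 0.1, 180.0]
ft_force: [-0.3, 0.2, -1.2]
finger_gap: 25.8
grip_force: 0.0
```

Call:
{"fn": "play_rows", "kwargs": {
  "motion": [
    [[-0.05,-0.3,0.15,0,0,0],[-0.1,-0.3,0.25,0,0,0],[-0.1,-0.3,0.25,0,0,0],[-0.1,-0.3,0.25,0,0,0]]
  ]
}}

```text
time: 2.6
tool_pos: [456.7, 312.9, 53.6]
tcp_rot: [-180.0, -0.0, 180.0]
ft_force: [-0.4, -0.0, -0.7]
finger_gap: 25.5
grip_force: 0.0
```

```bash
python3 - <<'E'
from h import *
from bench import sensors, optics
s=sensors.sense();c=optics.snapshot("wrist");print(s["tool_pos"],s["tcp_rot"],s["ft_force"],s["finger_gap"])
w=wcam(s,c)
p=lambda X:(lambda q:(q[:2]/q[2]))(np.array(w["mtx"])@(np.array(w["R"])@X+w["t"]))
print("proj head top at tcp xy",p([s["tool_pos"][0],s["tool_pos"][1],80]))
cv2.imwrite("pics/f.png",cv2.resize(c["pixels"][180:384,120:392],(800,600),interpolation=cv2.INTER_CUBIC)[...,::-1])
E
```

```text
[456.72758116 312.94627912  53.64671323] [-1.79993446e+02 -1.44206659e-02  1.79968807e+02] [-0.41126829 -0.0185179  -0.66465645] 25.528074751769736
proj head top at tcp xy [256.98389727 279.82526657]
```

View pics/f.png

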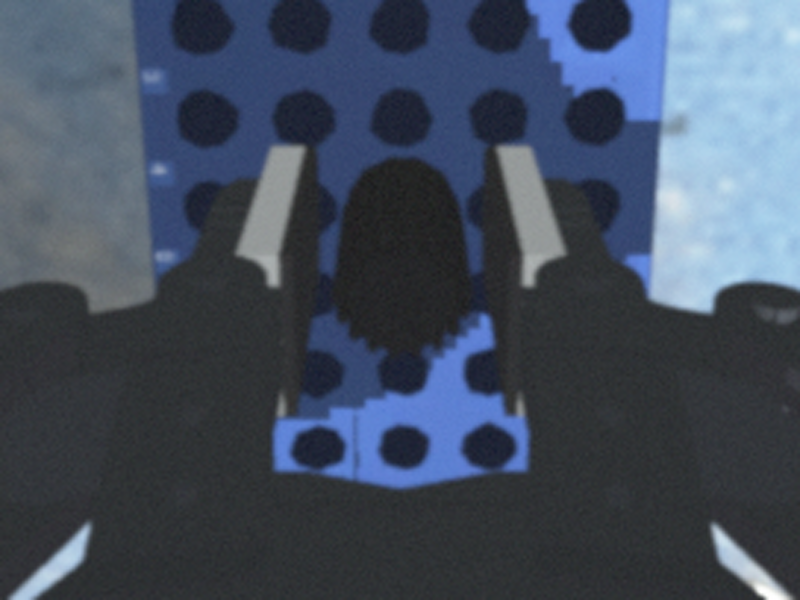

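The head is centred between the pads, around (403,250) in this crop. I'll close and lift.

Call:
{"fn": "play_rows", "kwargs": {
  "motion": [
    [[0,0,0,0,0,0],[0,0,0,0,0,0],[0,0,0,0,0,0],[0,0,0,0,0,0]]
  ],
  "jaw": 0,
  "squeeze": 60
}}

```text
time: 3.05
tool_pos: [456.9, 313.2, 54.0]
tcp_rot: [180.0, 0.0, 180.0]
ft_force: [-0.4, -0.7, 0.6]
finger_gap: 16.4
grip_force: 58.5
```

Call:
{"fn": "play_rows", "kwargs": {
  "motion": [
    [[0,0,-0.5,0,0,0],[0,0,-2,0,0,0],[0,0,-4,0,0,0],[0,0,-7,0,0,0],[0,0,-9.5,0,0,0]]
  ]
}}

```text
time: 3.55
tool_pos: [456.9, 313.2, 151.4]
tcp_rot: [180.0, 0.1, 180.0]
ft_force: [0.4, 0.3, -1.3]
finger_gap: 15.9
grip_force: 58.5
```

```bash
python3 - <<'E'
from h import *
s,d=pickle.load(open("first.pkl","rb"))
for u in[(500,333),(530,357),(468,305),(622,343),(650,345)]:print(u,np.round(atz(d["scene"],np.array(u)/1.5625,0)))
E
```

```text
(500, 333) [747. -19.   0.]
(530, 357) [ 740. -102.    0.]
(468, 305) [762.  90.   0.]
(622, 343) [ 892. -145.    0.]
(650, 345) [ 925. -172.    0.]
```

Call:
{"fn": "play_rows", "kwargs": {
  "motion": [
    [[-1,-3,-0.2,0,0,0],[-2.2,-7.2,-0.4,0,0,0],[-3.5,-11.6,-0.6,0,0,0],[-4.8,-16,-0.8,0,0,0],[-6,-20,-0.9,0,0,0]]
  ]
}}

```text
time: 4.05
tool_pos: [517.3, 111.2, 159.5]
tcp_rot: [180.0, 0.1, 180.0]
ft_force: [0.8, 1.3, -0.2]
finger_gap: 16.0
grip_force: 58.6
```

Call:
{"fn": "play_rows", "kwargs": {
  "motion": [
    [[-1.6,-4.7,0,0,0,0],[-3.2,-9.3,0,0,0,0],[-4.8,-14,0,0,0,0],[-6.4,-18.6,0,0,0,0],[-7.6,-22.2,0,0,0,0]]
  ]
}}

```text
time: 4.55
tool_pos: [593.3, -112.0, 159.3]
tcp_rot: [-180.0, 0.1, 179.9]
ft_force: [0.7, -0.1, -0.8]
finger_gap: 16.0
grip_force: 58.6
```

Call:
{"fn": "play_rows", "kwargs": {
  "motion": [
    [[-0.2,-0.7,0,0,0,0],[-0.2,-0.7,0,0,0,0],[-0.2,-0.7,0,0,0,0],[-0.2,-0.7,0,0,0,0]]
  ]
}}

```text
time: 4.95
tool_pos: [594.4, -114.4, 158.1]
tcp_rot: [180.0, -0.0, -179.9]
ft_force: [0.3, -0.9, -1.0]
finger_gap: 16.4
grip_force: 58.7
```

```bash
python3 - <<'E'
from h import *
from bench import sensors, optics
s=sensors.sense();c=optics.snapshot("wrist");pickle.dump((s,c),open("w2.pkl","wb"))
print(s["tool_pos"],s["tcp_rot"])
cv2.imwrite("pics/g.png",cv2.resize(c["pixels"],(800,600),interpolation=cv2.INTER_CUBIC)[...,::-1])
E
```

```text
[ 594.41533386 -114.39255775  158.1039848 ] [ 1.79979449e+02 -8.51189486e-04 -1.79926517e+02]
```

View pics/g.png

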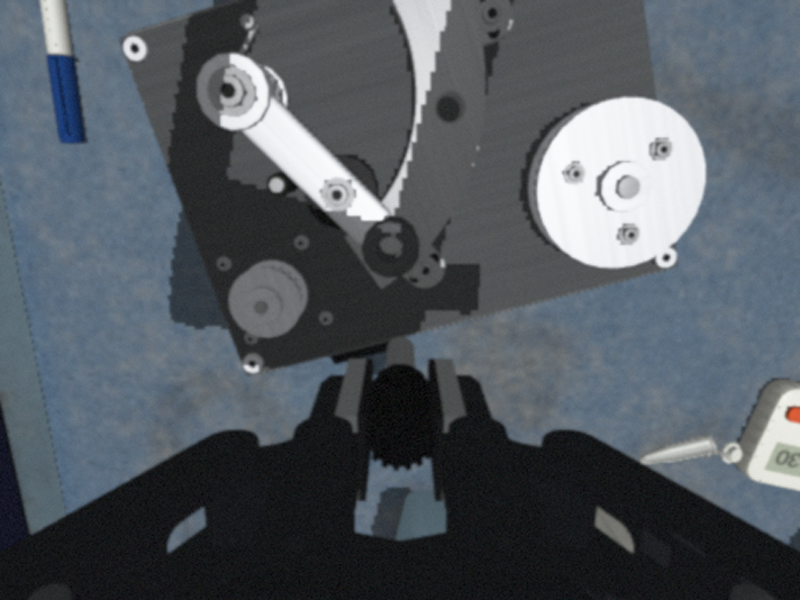

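```bash
python3 - <<'E'
from h import *
s,c=pickle.load(open("w2.pkl","rb"));w=wcam(s,c);k=1/1.5625
g=lambda u,z:atz(w,np.array(u)*k,z)
P=g((230,91),81)[:2];B=g((390,246),81)[:2];H=g((449,107),56)[:2]
for n,q in(("P",P),("B",B),("H",H)):
    v=q-P;print(n,q.round(1),np.hypot(*v).round(1),np.degrees(np.arctan2(v[1],v[0])).round(1))
for n,u,z in(("driven",(628,187),72),("motor",(262,305),72),):print(n,g(u,z).round(1))
for z in(112,116,120):print("pin tip",z,g((400,342),z).round(1))
cv2.imwrite("pics/hh.png",cv2.resize(c["pixels"][130:270,190:310],(600,700),interpolation=cv2.INTER_CUBIC)[:600,:,::-1])
E
```

```text
P [ 504.1 -181.3] 0.0 0.0
B [ 565.2 -119. ] 87.3 45.6
H [508.  -93.4] 88.0 87.5
driven [541.1 -17.7  72. ]
motor [ 594.  -177.2   72. ]
pin tip 112 [ 596.6 -114.7  112. ]
pin tip 116 [ 595.1 -114.7  116. ]
pin tip 120 [ 593.6 -114.7  120. ]
```

View pics/hh.png

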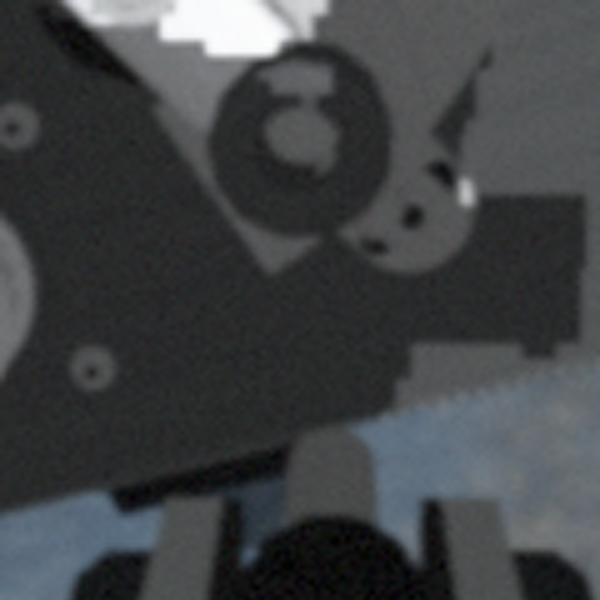

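The close view shows the bushing ring centred at crop (300,146), which is full-frame (250,159.2), with the pin tip at about crop (330,440). Next I move the pin over the mouth.

Call:
{"fn": "play_rows", "kwargs": {
  "motion": [
    [[0.9,-0.15,0,0,0,0],[2.0,-0.3,0.5,0,0,0],[2.76,-0.43,1.5,0,0,0],[2.76,-0.43,2.5,0,0,0],[2.76,-0.43,2.8,0,0,0]]
  ]
}}

```text
time: 5.5
tool_pos: [566.0, -119.6, 128.4]
tcp_rot: [180.0, -0.1, -180.0]
ft_force: [-0.6, -0.5, -0.7]
finger_gap: 16.0
grip_force: 58.7
```

Call:
{"fn": "play_rows", "kwargs": {
  "motion": [
    [[0,0,0,0,0,0],[0,0,0,0,0,0],[0,0,0,0,0,0]]
  ]
}}

```text
time: 5.8
tool_pos: [567.6, -120.3, 130.3]
tcp_rot: [-180.0, 0.0, 180.0]
ft_force: [-0.8, 0.5, 0.0]
finger_gap: 16.2
grip_force: 58.7
```

```bash
python3 - <<'E'
from h import *
from bench import sensors, optics
s=sensors.sense();c=optics.snapshot("wrist");pickle.dump((s,c),open("w3.pkl","wb"))
print(s["tool_pos"],s["tcp_rot"])
cv2.imwrite("pics/i.png",cv2.resize(c["pixels"][180:300,180:340],(800,600),interpolation=cv2.INTER_CUBIC)[...,::-1])
E
```

```text
[ 567.56858802 -120.29027012  130.34241809] [-1.79985715e+02  4.82681467e-02  1.79990116e+02]
```

View pics/i.png

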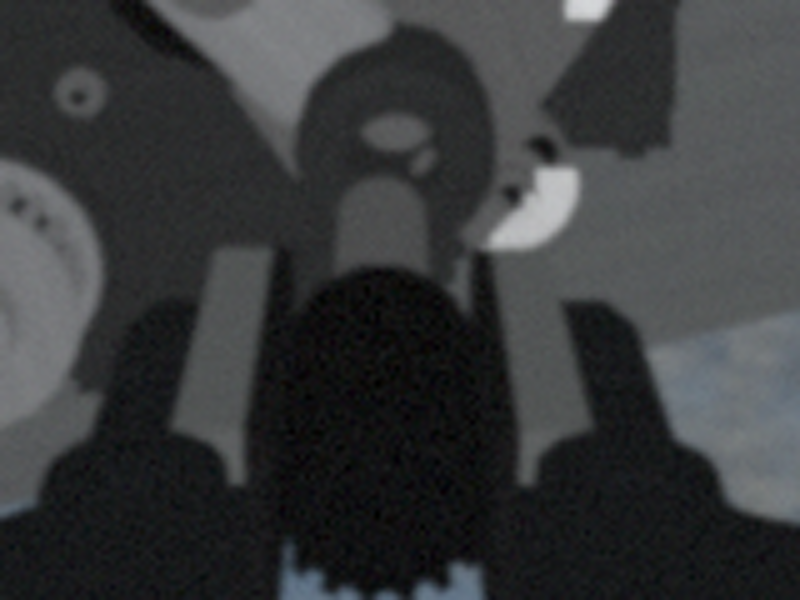

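```bash
python3 - <<'E'
from h import *
s,c=pickle.load(open("w3.pkl","rb"));w=wcam(s,c)
def p(X):
    q=np.array(w["mtx"])@(np.array(w["R"])@np.array(X,float)+w["t"]);return ((q[:2]/q[2]-[180,180])*5).round()
B=np.array([566.8,-118.7])
for z,r in((81,12.5),(81,5.6),(59,12.5)):print(z,r,"ctr",p([*B,z]),"far/near",p([B[0]-r,B[1],z]),p([B[0]+r,B[1],z]),"left/right",p([B[0],B[1]-r,z]),p([B[0],B[1]+r,z]))
x,y,z=s["tool_pos"]
print("tip",[p([x+a,y+b,z-42]) for a,b in((0,0),(-3,0),(0,-3),(0,3))],"shank",[p([x,y+b,z-38]) for b in(-5,5)],"tang",p([x-5,y,z-38]), "shoulder -x",p([x-9,y,z-4]))
E
```

```text
81 12.5 ctr [396. 161.] far/near [397.  62.] [396. 258.] left/right [293. 161.] [500. 162.]
81 5.6 ctr [396. 161.] far/near [397. 117.] [396. 205.] left/right [350. 161.] [443. 162.]
59 12.5 ctr [395. 106.] far/near [395.  15.] [394. 194.] left/right [301. 106.] [489. 106.]
tip [array([383., 189.]), array([383., 165.]), array([357., 189.]), array([409., 189.])] shank [array([340., 201.]), array([427., 201.])] tang [383. 160.] shoulder -x [384. 241.]
```

Overlaying the projection puts the mouth about 1.7 mm further in +y and about 1.8 mm back in x, measured relative to the pin. I'll correct and descend gently.

Call:
{"fn": "play_rows", "kwargs": {
  "motion": [
    [[0.18,0.16,0.2,0,0,0],[0.18,0.16,0.4,0,0,0],[0.18,0.16,0.6,0,0,0],[0.18,0.16,0.75,0,0,0],[0.18,0.16,0.9,0,0,0]]
  ]
}}

```text
time: 6.35
tool_pos: [565.1, -118.6, 120.5]
tcp_rot: [180.0, -0.0, 180.0]
ft_force: [-0.3, -0.8, -1.0]
finger_gap: 16.4
grip_force: 58.7
```

Call:
{"fn": "play_rows", "kwargs": {
  "motion": [
    [[0,0,0.1,0,0,0],[0,0,0.15,0,0,0],[0,0,0.2,0,0,0]]
  ]
}}

```text
time: 6.65
tool_pos: [565.2, -118.7, 118.8]
tcp_rot: [-180.0, 0.0, 180.0]
ft_force: [-0.1, 0.8, -1.3]
finger_gap: 16.3
grip_force: 58.7
```

Call:
{"fn": "play_rows", "kwargs": {
  "motion": [
    [[0,0,0.1,0,0,0],[0,0,0.2,0,0,0],[0,0,0.3,0,0,0],[0,0,0.4,0,0,0],[0,0,0.4,0,0,0]]
  ]
}}

```text
time: 7.15
tool_pos: [565.1, -118.6, 114.6]
tcp_rot: [180.0, -0.0, 180.0]
ft_force: [-0.7, 0.1, -0.0]
finger_gap: 15.9
grip_force: 58.7
```

Call:
{"fn": "play_rows", "kwargs": {
  "motion": [
    [[0,0,0.1,0,0,0],[0,0,0.2,0,0,0],[0,0,0.3,0,0,0],[0,0,0.4,0,0,0],[0,0,0.5,0,0,0]]
  ]
}}

```text
time: 7.65
tool_pos: [565.2, -118.9, 109.8]
tcp_rot: [-180.0, 0.0, 180.0]
ft_force: [-1.2, -0.6, 0.9]
finger_gap: 15.7
grip_force: 58.7
```

Call:
{"fn": "play_rows", "kwargs": {
  "motion": [
    [[0,0,0.1,0,0,0],[0,0,0.2,0,0,0],[0,0,0.3,0,0,0],[0,0,0.3,0,0,0]]
  ]
}}

```text
time: 8.05
tool_pos: [564.9, -118.8, 106.4]
tcp_rot: [-180.0, -0.0, 180.0]
ft_force: [-2.3, -2.4, -1.5]
finger_gap: 15.9
grip_force: 58.5
```

Call:
{"fn": "play_rows", "kwargs": {
  "motion": [
    [[0,0,0.1,0,0,0],[0,0,0.2,0,0,0],[0,0,0.3,0,0,0],[0,0,0.4,0,0,0],[0,0,0.4,0,0,0]]
  ]
}}

```text
time: 8.55
tool_pos: [565.1, -118.7, 102.6]
tcp_rot: [180.0, -0.0, 180.0]
ft_force: [-1.9, -1.1, -1.7]
finger_gap: 16.0
grip_force: 58.5
```

Call:
{"fn": "play_rows", "kwargs": {
  "motion": [
    [[0,0,0.1,0,0,0],[0,0,0.2,0,0,0],[0,0,0.2,0,0,0]]
  ]
}}

```text
time: 8.85
tool_pos: [565.1, -118.7, 100.6]
tcp_rot: [-180.0, -0.0, 180.0]
ft_force: [-1.7, -2.6, -2.4]
finger_gap: 16.2
grip_force: 58.5
```

Call:
{"fn": "play_rows", "kwargs": {
  "motion": [
    [[0,0,0.05,0,0,0],[0,0,0.1,0,0,0],[0,0,0.15,0,0,0],[0,0,0.15,0,0,0]]
  ]
}}

```text
time: 9.25
tool_pos: [565.1, -118.7, 99.2]
tcp_rot: [-180.0, -0.0, 180.0]
ft_force: [-0.5, -2.1, -0.8]
finger_gap: 15.8
grip_force: 58.6
```

Call:
{"fn": "play_rows", "kwargs": {
  "motion": [
    [[0,0,0.05,0,0,0],[0,0,0.1,0,0,0],[0,0,0.1,0,0,0]]
  ]
}}

```text
time: 9.55
tool_pos: [565.3, -118.7, 98.4]
tcp_rot: [-180.0, 0.0, 180.0]
ft_force: [-1.7, -2.0, 1.3]
finger_gap: 16.0
grip_force: 58.8
```

Call:
{"fn": "play_rows", "kwargs": {
  "motion": [
    [[0,0,0.05,0,0,0],[0,0,0.05,0,0,0]]
  ]
}}

```text
time: 9.75
tool_pos: [565.5, -118.7, 98.3]
tcp_rot: [-180.0, 0.0, 180.0]
ft_force: [-2.6, -1.5, 4.0]
finger_gap: 16.0
grip_force: 59.0
```

Call:
{"fn": "play_rows", "kwargs": {
  "motion": [
    [[0,0,0.05,0,0,0],[0,0,0.05,0,0,0]]
  ]
}}

```text
time: 9.95
tool_pos: [565.7, -118.7, 98.2]
tcp_rot: [-180.0, 0.1, 180.0]
ft_force: [-4.4, -0.9, 7.4]
finger_gap: 15.8
grip_force: 59.3
```

Call:
{"fn": "play_rows", "kwargs": {
  "motion": [
    [[0,0,0.05,0,0,0],[0,0,0.05,0,0,0]]
  ]
}}

```text
time: 10.15
tool_pos: [565.9, -118.7, 98.1]
tcp_rot: [-180.0, 0.1, 180.0]
ft_force: [-5.2, -0.0, 10.0]
finger_gap: 15.8
grip_force: 59.7
```

The pin is seated in the bushing and rests on the plate, with contact at TCP z≈98.3 and stiffness about 6 N/mm. I'll ease up slightly and swing the arm along the arc about P≈(503,−182), R=90. The hole should be near +42°.

Call:
{"fn": "play_rows", "kwargs": {
  "motion": [
    [[0,0,-0.2,0,0,0],[0.18,0.175,-0.22,0,0,0],[0.365,0.346,-0.22,0,0,0],[0.554,0.511,-0.22,0,0,0],[0.748,0.671,-0.22,0,0,0]]
  ]
}}

```text
time: 10.65
tool_pos: [557.6, -112.0, 98.9]
tcp_rot: [-180.0, 0.0, 180.0]
ft_force: [-0.3, -4.3, -0.4]
finger_gap: 15.9
grip_force: 58.8
```

Call:
{"fn": "play_rows", "kwargs": {
  "motion": [
    [[0.256,0.153,0,0,0,0],[0.498,0.322,0,0,0,0],[0.745,0.489,0,0,0,0],[0.998,0.647,0,0,0,0],[1.27,0.805,0,0,0,0]]
  ]
}}

```text
time: 11.15
tool_pos: [544.9, -103.7, 99.0]
tcp_rot: [-180.0, 0.0, 180.0]
ft_force: [1.2, -4.0, -1.5]
finger_gap: 15.8
grip_force: 58.7
```

Call:
{"fn": "play_rows", "kwargs": {
  "motion": [
    [[0.287,0.12,0,0,0,0],[0.569,0.258,0,0,0,0],[0.856,0.386,0,0,0,0],[1.147,0.505,0,0,0,0],[1.442,0.612,0,0,0,0]]
  ]
}}

```text
time: 11.65
tool_pos: [530.6, -97.6, 99.1]
tcp_rot: [180.0, 0.0, 180.0]
ft_force: [3.4, -3.3, -1.7]
finger_gap: 16.3
grip_force: 58.6
```

Call:
{"fn": "play_rows", "kwargs": {
  "motion": [
    [[0.119,0.041,0.1,0,0,0],[0.239,0.079,0.17,0,0,0],[0.359,0.116,0.17,0,0,0],[0.479,0.152,0.17,0,0,0],[0.6,0.185,0.17,0,0,0]]
  ]
}}

```text
time: 12.15
tool_pos: [525.9, -96.2, 98.4]
tcp_rot: [-180.0, 0.2, 180.0]
ft_force: [4.4, -3.5, 3.5]
finger_gap: 15.9
grip_force: 59.0
```

Call:
{"fn": "play_rows", "kwargs": {
  "motion": [
    [[0.122,0.032,0.03,0,0,0],[0.244,0.062,0.03,0,0,0],[0.366,0.091,0.03,0,0,0],[0.489,0.118,0.03,0,0,0],[0.612,0.143,0.03,0,0,0]]
  ]
}}

```text
time: 12.65
tool_pos: [520.1, -94.8, 98.3]
tcp_rot: [-180.0, 0.2, 180.0]
ft_force: [5.5, -2.2, 3.4]
finger_gap: 15.9
grip_force: 59.0
```

Call:
{"fn": "play_rows", "kwargs": {
  "motion": [
    [[0.124,0.023,0.03,0,0,0],[0.248,0.045,0.03,0,0,0],[0.372,0.065,0.03,0,0,0],[0.496,0.083,0.03,0,0,0],[0.621,0.099,0.03,0,0,0]]
  ]
}}

```text
time: 13.15
tool_pos: [514.3, -93.8, 98.3]
tcp_rot: [-180.0, 0.3, 180.0]
ft_force: [6.7, -1.8, 5.0]
finger_gap: 16.2
grip_force: 59.0
```

Call:
{"fn": "play_rows", "kwargs": {
  "motion": [
    [[0.078,0.009,0.02,0,0,0],[0.156,0.018,0.02,0,0,0],[0.234,0.026,0.02,0,0,0],[0.312,0.033,0.02,0,0,0],[0.39,0.04,0.02,0,0,0]]
  ]
}}

```text
time: 13.65
tool_pos: [510.5, -93.3, 98.2]
tcp_rot: [-180.0, 0.3, 180.0]
ft_force: [6.1, -1.6, 5.0]
finger_gap: 16.1
grip_force: 59.1
```

Call:
{"fn": "play_rows", "kwargs": {
  "motion": [
    [[0.07,0.005,0.02,0,0,0],[0.14,0.01,0.02,0,0,0],[0.21,0.014,0.02,0,0,0]]
  ]
}}

```text
time: 13.95
tool_pos: [508.1, -93.0, 97.8]
tcp_rot: [-180.0, 0.2, 180.0]
ft_force: [4.4, -1.8, 3.5]
finger_gap: 16.0
grip_force: 59.1
```

Call:
{"fn": "play_rows", "kwargs": {
  "motion": [
    [[0.07,0.003,0,0,0,0],[0.14,0.006,0,0,0,0]]
  ]
}}

```text
time: 14.15
tool_pos: [505.4, -92.7, 96.7]
tcp_rot: [180.0, 0.1, 180.0]
ft_force: [3.5, -0.9, 3.5]
finger_gap: 16.1
grip_force: 59.1
```

The pin has dropped 1.6 mm, so the tip is entering the hole. I'll press gently.

Call:
{"fn": "play_rows", "kwargs": {
  "motion": [
    [[0,0,0.05,0,0,0],[0,0,0.1,0,0,0],[0,0,0.1,0,0,0]]
  ]
}}

```text
time: 14.45
tool_pos: [504.8, -92.8, 95.1]
tcp_rot: [180.0, -0.0, 180.0]
ft_force: [4.2, 0.1, 2.2]
finger_gap: 16.2
grip_force: 59.0
```

Call:
{"fn": "play_rows", "kwargs": {
  "motion": [
    [[0,0,0.05,0,0,0],[0,0,0.1,0,0,0],[0,0,0.1,0,0,0]]
  ]
}}

```text
time: 14.75
tool_pos: [504.8, -92.8, 94.1]
tcp_rot: [180.0, -0.0, 180.0]
ft_force: [3.7, 0.8, 1.6]
finger_gap: 15.9
grip_force: 59.0
```

Call:
{"fn": "play_rows", "kwargs": {
  "motion": [
    [[0,0,0.1,0,0,0],[0,0,0.2,0,0,0],[0,0,0.2,0,0,0]]
  ]
}}

```text
time: 15.05
tool_pos: [504.7, -92.8, 92.0]
tcp_rot: [180.0, -0.0, 180.0]
ft_force: [4.0, -0.3, 1.2]
finger_gap: 16.1
grip_force: 59.0
```

Call:
{"fn": "play_rows", "kwargs": {
  "motion": [
    [[0,0,0.1,0,0,0],[0,0,0.2,0,0,0],[0,0,0.2,0,0,0]]
  ]
}}

```text
time: 15.35
tool_pos: [504.7, -92.8, 90.0]
tcp_rot: [180.0, -0.0, 180.0]
ft_force: [4.6, 0.6, 1.0]
finger_gap: 15.9
grip_force: 59.0
```

Call:
{"fn": "play_rows", "kwargs": {
  "motion": [
    [[0,0,0.1,0,0,0],[0,0,0.2,0,0,0],[0,0,0.25,0,0,0],[0,0,0.25,0,0,0]]
  ]
}}

```text
time: 15.75
tool_pos: [504.8, -92.9, 87.7]
tcp_rot: [180.0, -0.0, 180.0]
ft_force: [3.5, 0.4, 1.9]
finger_gap: 16.2
grip_force: 59.0
```

Call:
{"fn": "play_rows", "kwargs": {
  "motion": [
    [[0,0,0.1,0,0,0],[0,0,0.15,0,0,0],[0,0,0.15,0,0,0]]
  ]
}}

```text
time: 16.05
tool_pos: [504.9, -92.9, 86.2]
tcp_rot: [180.0, -0.0, 180.0]
ft_force: [3.8, 0.8, 2.0]
finger_gap: 16.0
grip_force: 59.0
```

Call:
{"fn": "play_rows", "kwargs": {
  "motion": [
    [[0,0,0.05,0,0,0],[0,0,0.1,0,0,0],[0,0,0.1,0,0,0]]
  ]
}}

```text
time: 16.35
tool_pos: [505.0, -92.9, 85.4]
tcp_rot: [-180.0, 0.0, 180.0]
ft_force: [4.3, 1.5, 3.9]
finger_gap: 15.8
grip_force: 59.2
```

Call:
{"fn": "play_rows", "kwargs": {
  "motion": [
    [[0,0,0.05,0,0,0],[0,0,0.05,0,0,0]]
  ]
}}

```text
time: 16.55
tool_pos: [505.4, -92.9, 85.4]
tcp_rot: [-180.0, 0.1, 180.0]
ft_force: [3.4, 1.2, 6.5]
finger_gap: 15.8
grip_force: 59.5
```

Call:
{"fn": "play_rows", "kwargs": {
  "motion": [
    [[0,0,0.05,0,0,0],[0,0,0.05,0,0,0]]
  ]
}}

```text
time: 16.75
tool_pos: [505.8, -92.9, 85.3]
tcp_rot: [-180.0, 0.1, 180.0]
ft_force: [4.6, 1.6, 8.7]
finger_gap: 15.8
grip_force: 59.7
```

Call:
{"fn": "play_rows", "kwargs": {
  "motion": [
    [[0,0,0.05,0,0,0],[0,0,0.05,0,0,0]]
  ]
}}

```text
time: 16.95
tool_pos: [506.2, -93.0, 85.3]
tcp_rot: [-180.0, 0.2, 180.0]
ft_force: [4.1, 3.7, 10.4]
finger_gap: 16.2
grip_force: 60.0
```

The pin stopped 13.0 mm below the plate contact, so the shoulder is on the mouth. I'll pass the spring load to the pin gently and then release.

Call:
{"fn": "play_rows", "kwargs": {
  "motion": [
    [[-0.03,0,0,0,0,0],[-0.06,0,-0.05,0,0,0],[-0.06,0,-0.1,0,0,0],[-0.06,0,-0.15,0,0,0],[-0.06,0,-0.15,0,0,0]]
  ]
}}

```text
time: 17.45
tool_pos: [505.6, -92.9, 85.4]
tcp_rot: [-180.0, 0.0, 180.0]
ft_force: [3.9, 1.6, 5.1]
finger_gap: 16.1
grip_force: 59.2
```

Call:
{"fn": "play_rows", "kwargs": {
  "motion": [
    [[-0.03,0,-0.03,0,0,0],[-0.06,-0.02,-0.05,0,0,0],[-0.06,-0.02,-0.05,0,0,0]]
  ]
}}

```text
time: 17.75
tool_pos: [505.8, -93.0, 85.5]
tcp_rot: [180.0, -0.0, 180.0]
ft_force: [3.2, 0.8, 2.3]
finger_gap: 16.3
grip_force: 59.1
```

Call:
{"fn": "play_rows", "kwargs": {
  "motion": [
    [[0,0,0,0,0,0],[0,0,0,0,0,0]]
  ],
  "squeeze": 20
}}

```text
time: 17.95
tool_pos: [505.8, -93.0, 85.4]
tcp_rot: [180.0, -0.0, 180.0]
ft_force: [3.4, 2.1, 0.8]
finger_gap: 16.2
grip_force: 59.0
```

Call:
{"fn": "play_rows", "kwargs": {
  "motion": [
    [[-0.04,0,0,0,0,0],[-0.08,0,0,0,0,0],[-0.08,0,0,0,0,0]]
  ]
}}

```text
time: 18.25
tool_pos: [506.7, -93.0, 85.5]
tcp_rot: [180.0, -0.0, 180.0]
ft_force: [3.9, 1.7, -0.4]
finger_gap: 15.9
grip_force: 58.8
```

Call:
{"fn": "play_rows", "kwargs": {
  "motion": [
    [[0,0,0,0,0,0],[0,0,0,0,0,0]]
  ],
  "jaw": 0.1
}}

```text
time: 18.45
tool_pos: [506.7, -93.0, 85.5]
tcp_rot: [180.0, -0.0, 180.0]
ft_force: [4.2, 1.0, -1.6]
finger_gap: 16.1
grip_force: 58.7
```

Call:
{"fn": "play_rows", "kwargs": {
  "motion": [
    [[-0.04,0,0,0,0,0],[-0.08,0,0,0,0,0],[-0.08,0,0,0,0,0]]
  ]
}}

```text
time: 18.75
tool_pos: [507.1, -93.0, 85.5]
tcp_rot: [180.0, -0.1, 180.0]
ft_force: [1.2, 1.1, -1.3]
finger_gap: 15.8
grip_force: 58.7
```

Call:
{"fn": "play_rows", "kwargs": {
  "motion": [
    [[-0.04,0,0,0,0,0],[-0.06,0,0,0,0,0],[-0.06,0,0,0,0,0]]
  ]
}}

```text
time: 19.05
tool_pos: [507.6, -93.0, 85.5]
tcp_rot: [180.0, -0.1, 180.0]
ft_force: [-4.2, 1.8, 1.3]
finger_gap: 15.9
grip_force: 58.9
```

The hole wall now carries the load, since the side force has reversed. I'll go back half a step and open.

Call:
{"fn": "play_rows", "kwargs": {
  "motion": [
    [[0.04,0,0,0,0,0],[0.04,0,0,0,0,0]]
  ]
}}

```text
time: 19.25
tool_pos: [507.5, -93.0, 85.5]
tcp_rot: [180.0, -0.0, 180.0]
ft_force: [-2.0, 2.2, 0.1]
finger_gap: 16.1
grip_force: 58.7
```

Call:
{"fn": "play_rows", "kwargs": {
  "motion": [
    [[0,0,0,0,0,0],[0,0,0,0,0,0],[0,0,0,0,0,0],[0,0,0,0,0,0]]
  ],
  "jaw": 0.35
}}

```text
time: 19.65
tool_pos: [508.2, -93.3, 86.0]
tcp_rot: [-180.0, 0.0, 180.0]
ft_force: [-0.3, 0.8, -0.3]
finger_gap: 29.8
grip_force: 0.0
```

Call:
{"fn": "play_rows", "kwargs": {
  "motion": [
    [[0,0,-0.5,0,0,0],[0,0,-2,0,0,0],[0,0,-4,0,0,0],[0,0,-6,0,0,0],[0,0,-8,0,0,0]]
  ]
}}

```text
time: 20.15
tool_pos: [508.2, -93.2, 168.1]
tcp_rot: [-180.0, 0.1, 180.0]
ft_force: [0.1, -0.0, 0.5]
finger_gap: 29.7
grip_force: 0.0
```

Call:
{"fn": "play_rows", "kwargs": {
  "motion": [
    [[-1,0,0,0,0,0],[-2.5,0,0,0,0,0],[-3.5,0,0,0,0,0],[-3.5,0,0,0,0,0]]
  ]
}}

```text
time: 20.55
tool_pos: [543.8, -93.0, 165.6]
tcp_rot: [180.0, -0.0, 180.0]
ft_force: [-0.4, -0.4, -0.7]
finger_gap: 29.9
grip_force: 0.0
```

```bash
python3 - <<'E'
from h import *
from bench import sensors, optics
s=sensors.sense();c=optics.snapshot("wrist");sc=optics.snapshot("scene");pickle.dump((s,c,sc),open("w4.pkl","wb"))
print(s["tool_pos"],s["ft_force"])
a=cv2.resize(c["pixels"],(400,300),interpolation=cv2.INTER_AREA)
b=cv2.resize(sc["pixels"][180:300,190:350],(400,300),interpolation=cv2.INTER_CUBIC)
d=cv2.resize(sc["pixels"][140:210,125:230],(400,267),interpolation=cv2.INTER_CUBIC)
e=cv2.resize(c["pixels"][60:230,180:400],(400,300),interpolation=cv2.INTER_CUBIC)
o=np.zeros((600,800,3),np.uint8);o[:300,:400]=a;o[:300,400:]=b;o[300:567,:400]=d;o[300:,400:]=e
cv2.imwrite("pics/j.png",o[...,::-1])
E
```

```text
[543.77109982 -93.02204833 165.57706653] [-0.44610405 -0.35413152 -0.67961811]
```

View pics/j.png

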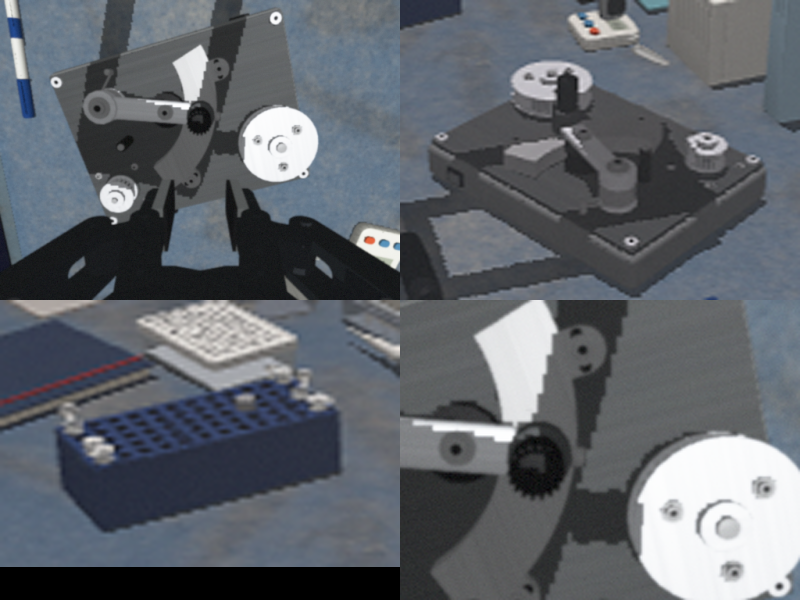

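The final view shows the arm held back with the pin's head down on the bushing (crop (538,462)). The rack and axle pin look undisturbed, and the gripper is clear.

```bash
python3 -c "
from bench import job
print(job.hand_in())"
```

```text
the job is handed in; nothing more can be done
None
```

The job is handed in: the locking pin is home in the lock hole, its shoulder down on the bushing, and it alone holds the tensioner arm back at about 0.74 rad. The gripper is clear of everything.

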